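# Put the pastry plunger away in its snap-lid case

### The job

Press down the thumb latch on the front of the plunger case so that its sprung lid pops open, set the loose steel plunger upright and fully home in the large empty pocket, then swing the lid down until it snaps shut and stays shut. Work gently, never leaning hard on the case, latch or lid, and leave the other things on the bench where they are.

Things in the scene. Friction and masses are not known exactly. Their poses are not given: they have to be found in the camera images.
- case: Grey plastic case fixed to the bench, 130 mm deep (own x), 150 wide (y), walls 34 high, 74 with the lid shut. Origin: centre of its underside. Its -x side is the front, with the black thumb latch in the middle; the lid is hinged along the +x side; z up. The white insert's top is 30 mm up; a smaller fixed plunger stands on it, 27 mm high, at (34, -36) mm, and a hole too small to use is at (34, 40).
- pocket (a point): Centre of the mouth of the large round pocket, at (-26, 32, 30) mm in the case frame. The pocket is 41.6 mm across, 14 mm deep, with a 1.5 mm chamfered edge; its floor is 16 mm above the bench.
- lid (a joint): Lid angle in rad: 0 shut and latched; a spring drives it open to its stop at 1.75 and holds it there. Swinging it shut takes 1 to 3 N near the front edge, then, from about 0.08 on, up to 7 to 9 N to push its tongue past the hook; the force drops as the hook snaps over. Its stop is only about 1 mm below shut at the front edge, and hard; caught, it rests at 0 with the latch back at 0.
- lid_hinge (a point): Middle of the lid's hinge axis, at (67, 0, 37) mm in the case frame; the axis lies along the case's y.
- lid_push (a point): On the outside of the lid's roof near its free front edge, on the centre line: press here to snap it shut. When shut, 112 mm from the hinge axis towards the case's -x and 37 mm above it; it turns with the lid; its z is the roof's outward normal, its x points from front to hinge. The lid is a hollow steel cover, 132 mm from hinge to front, 150 wide, 37 high.
- latch (a joint): Thumb latch angle in rad: 0 at rest (hooked when the lid is shut), grows as the pad is pressed down; the hook lets go of the lid at about 0.2; hard stop at 0.24; a spring returns it to 0. About 1.5 N on the pad starts it, 3 to 4 N takes it to the stop.
- thumb_pad (a point): Top of the ridge across the outer end of the black thumb pad on the case's front, in its middle; 34.5 mm above the bench at rest, 115 mm from the case's origin towards its -x. The pad is 34 mm wide and ends 5 mm further out; 33 mm further in stands its upright hook, 20 mm higher. Press down on the ridge: about 8 mm frees the lid, 9.4 mm is the stop. The lid then swings up, away from the pad.
- plunger: Loose plunger standing upright: a steel disc 40 mm in diameter and 14 mm thick with a black plastic stem 14 mm in diameter on top, 44 mm high in all, 0.13 to 0.25 kg. Origin: centre of its underside; z up the stem. Grip it by the stem.
- mould: White mould block with six holes, 120 x 180 x 45 mm; leave it alone. Origin: centre of its underside.
- bowl: Small steel bowl, 110 mm across, 50 mm high; leave it alone. Origin: centre of its underside.
- spatula: Spatula lying flat, 240 mm long; leave it alone.
- cutter: Steel ring cutter, 64 mm across, 35 mm high, open at both ends; leave it alone. Origin: centre of its underside.
There are look-alikes about, which are no part of the job. What is shaped like the plunger but green or purple is not meant.

How it is judged (in metres and radians):
On the way, in this order (a step that is already met when the one before it is completed fails the run):
1. the thumb latch is pressed down (value of joint latch above 0.12 rad), for 0.02 s.
2. the lid has popped open (value of joint lid above 1.3 rad), for 0.1 s.
3. the plunger is seated in the large pocket and let go, with the lid open (horizontal distance between plunger and pocket below 0.004 m and z of plunger in the frame of pocket below -0.011 m and angle between plunger's own z axis and vertical below 0.08 rad and value of joint lid above 1 rad and contact force between the fingers and plunger below 0.1 N), for 0.2 s.
At the end, for the whole second after the job is handed in: The lid is latched shut (lid angle under 0.03 rad, latch back within 0.06 rad of rest) with the plunger at rest upright in the large pocket, within 4 mm of its centre and at least 11 mm below its mouth (value of joint lid below 0.03 rad and value of joint latch below 0.06 rad and horizontal distance between plunger and pocket below 0.004 m and z of plunger in the frame of pocket below -0.011 m and angle between plunger's own z axis and vertical below 0.08 rad and linear speed of plunger below 0.02 m/s); the robot touches nothing.
It fails at once if the robot presses on the case, its latch or its lid with more than 20 N (contact force between the arm and case above 20 N).
It fails at once if the fingers press on the case, its latch or its lid with more than 20 N (contact force between the fingers and case above 20 N).
It fails at once if the plunger is forced against the case with more than 40 N (contact force between plunger and case above 40 N).
It fails at once if a bystander is moved by more than 20 mm (distance of any of mould, bowl, spatula, cutter from where it was at the start of the episode above 0.02 m).
It also fails if it takes over 72 s, if anything falls off the work surface, if the arm or the gripper's body presses on something with over 40 N, if the wrist force passes 120 N, or if a joint passes its speed limit or range.

### The arm

A 6-joint arm with a two-finger parallel gripper is mounted at the origin on the work surface. World frame = base frame: x ahead of the robot, y to its left, z up, the work surface at z = 0. Lengths are in mm, angles in rad, forces in N, time in s.
With the tool pointing down it reaches from about 225 to 875 mm from the base axis. Payload 3.4 kg.
Tool frame: the origin (TCP) lies between the finger pads; the fingertips stand ahead of it and the grasp point (between the pads) lies 6 mm ahead of it (bot.tcp_to_tips is the z of the fingertips in the tool frame, in mm); z points along the fingers, y is the line along which they close (so a half turn about z gives the same grasp; the last joint's range is limited). The gripper opens to 85 mm and grips with 20 to 120 N. Pads are 22 mm wide; open, the fingers measure 114 mm over their backs; the gripper's body (76 mm by 85 mm) begins 54 mm behind the grasp point. The pads swing forward as they close: fully open they stand 13 mm farther back than shut.
Start: joints at [-1.262, 0.276, 1.505, -0, 1.361, -0.121], TCP at [239.599, -522.736, 256.328] pointing down, gripper open.
Joint ranges: [-2.89, 2.89], [-0.75, 2.08], [0.22, 2.7], [-1.18, 4.32], [0.11, 2.71], [-2.7, 2.7]. Speed limits (rad/s): [2.57, 2.57, 3.14, 3.14, 3.14, 3.14].

### API

Orientations are given as a 3x3 rotation matrix whose columns are the frame's x, y, z axes.
In Python, from station import bot gives the robot as it stands.
- The arm moves only by the tool play_rows, never from a script. Its argument "rows" is a list of rows, each a list of 5 numbers: the finger opening in mm, from 0 to 85.4, then the shift along the world's x, y, z in mm, then the turn about the world's z in rad. In form: [[hand, x, y, z, turn], ...]. A call has 1 to 12 rows; each row shifts and turns the commanded pose from where the row before left it; what a row does not reach is not made up. A row lasts 1/8 s, in which the tool goes at most 62.5 mm and 10.7 degrees, less where a joint would pass 70% of its speed; a pose out of reach is approached as far as the arm can. A call is refused whole if a number of a shift passes 62.5 or a number of a turn 0.188, either way. A call with a gripper value outside its range is refused whole. The fingers move at their own pace and stop on an object; the grip force is fixed at half the most. Time passes only in rows, so rows that do not move let the fingers close. It gives the time, the measured TCP pose, the force, the opening and the grip force at its end, in the units of the state.
- bot.observe(): the state, without advancing time (a new reading comes with each control period).
- bot.get_image(name): name is "scene" or "top" or "wrist"; returns the picture (420x560x3 uint8, red, green, blue); there is no depth.
- bot.calibration(name): a dict with "fx", "fy", "cx", "cy" (pixels), "k1" (the pictures are not rectified: a ray, as slopes to the right and down, at radius r is drawn at 1 + k1 r^2 times it, then the intrinsics apply), "pose" (4x4, takes a point from camera to world coordinates). Camera axes: x right, y up, looking along -z (the intrinsics and any distortion apply to the point x, -y, -z); pixel columns grow to the right and rows downward; lengths in mm; the calibration is good to about 2 mm. A picture is of the moment at which its call begins: read the wrist's pose just before it. calibration takes no time and is no camera call; for the wrist camera it gives the pose at the moment of the call.
- bot.sign_off(): hands the job in; it is judged then, once.
The state is a dict: "time": time; "joint_pos": joint angles; "qd": joint speeds; "joint_torque": joint torques, N m; "tcp_pos": TCP position; "orientation": TCP orientation; "ft_force": force on the tool from outside, world axes, zero at the start; "wrist_torque": the same for the moment, N m; "finger_gap": opening from 0.0 (shut) to 1.0 (fully open); "grip_force": force on a finger pad.
Only numpy, scipy, OpenCV 4.12 (cv2) and the standard library are available. Lean on these libraries where they do the work, as an engineer would, in place of code of your own. Each camera call takes 0.05 s, during which the arm holds its last target. There are 200 camera calls.

## Working session

There is one attempt and no reset: what is moved stays moved. The work goes in short steps, Python scripts to look and compute and a tool call to move; the robot and the scene stay as the last step left them, time stands still between calls to the robot, and variables do not carry over. Pictures are saved under pics/ and viewed, at most 10 in all, crops included, and the job is handed in when it is done.

Besides the shell and the picture viewer there is one more tool, called as name([rows], argument=value, ...), one row to a line, values as JSON. play_rows: Moves the arm, as the interface text tells. Its arguments: {"type":"object","properties":{"rows":{"type":"array","items":{"type":"array","items":{"type":"number"}}}},"required":["rows"]}

```bash
mkdir -p pics; ls
python3 - <<'E'
from station import bot
import cv2
for n in("top","scene"):
    im=bot.get_image(n); cv2.imwrite(f"pics/{n}0.png",im[:,:,::-1]); 
    c=bot.calibration(n); print(n,c)
s=bot.observe(); print(s, bot.tcp_to_tips)
E
```

```text
pics
top {'fx': 517.6258326952076, 'fy': 517.6258326952076, 'cx': 272.83528857299603, 'cy': 215.40942592823316, 'k1': -0.06747481224822231, 'pose': array([[ 2.31267149e-02,  9.84404388e-01, -1.74393682e-01,
         4.11998985e+02],
       [-9.99682463e-01,  2.45169693e-02,  5.82154608e-03,
        -4.30270981e+01],
       [ 1.00063601e-02,  1.74203673e-01,  9.84658800e-01,
         1.01279933e+03],
       [ 0.00000000e+00,  0.00000000e+00,  0.00000000e+00,
         1.00000000e+00]])}
scene {'fx': 457.72547888036746, 'fy': 457.72547888036746, 'cx': 283.3637618056712, 'cy': 220.44965029585217, 'k1': 0.0032918925057207845, 'pose': array([[ 4.90859000e-01, -6.64661120e-01,  5.63278827e-01,
         1.10712370e+03],
       [ 8.71159978e-01,  3.65729306e-01, -3.27600927e-01,
        -3.50290358e+02],
       [ 1.17360248e-02,  6.51511835e-01,  7.58547688e-01,
         8.13622725e+02],
       [ 0.00000000e+00,  0.00000000e+00,  0.00000000e+00,
         1.00000000e+00]])}
{'time': 0.1, 'joint_pos': array([-1.26199406e+00,  2.76535010e-01,  1.50602748e+00,  1.31215929e-06,
        1.36068937e+00, -1.20963566e-01]), 'qd': array([-1.07828417e-03, -1.32056725e-03, -3.19458695e-03, -2.32312575e-04,
        5.73789165e-05,  8.82093252e-04]), 'joint_torque': array([ 7.39165007e-04, -4.17701197e+01, -2.46405941e+01, -2.78974594e-04,
        5.85688758e-03,  6.74289893e-06]), 'tcp_pos': array([ 239.45952451, -522.28679216,  255.5159685 ]), 'orientation': array([[ 9.09063509e-01,  4.16657273e-01, -5.03039455e-04],
       [ 4.16657528e-01, -9.09062156e-01,  1.58111227e-03],
       [ 2.01487798e-04, -1.64692665e-03, -9.99998624e-01]]), 'ft_force': array([-0.20985994, -0.03786902, -1.15588443]), 'wrist_torque': array([-0.02055876,  0.00961776, -0.00062914]), 'grip_force': 0.0, 'finger_gap': 0.9955654677399086} 25.0
```

View pics/top0.png

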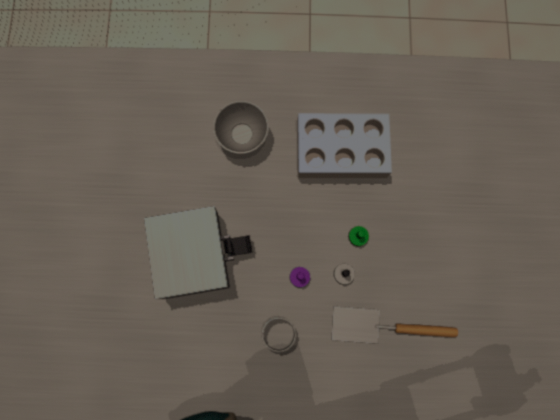

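View pics/scene0.png

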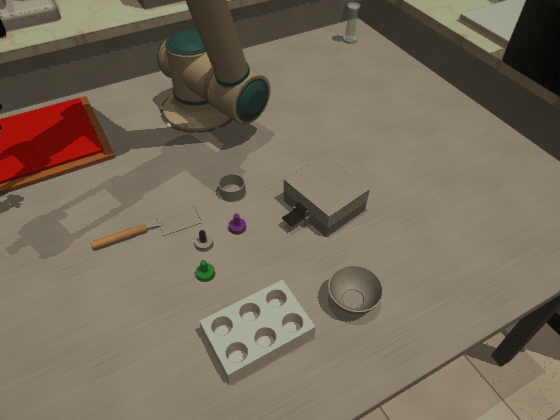

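The top view shows the closed case at about (187,252) with its black latch to the right at (238,246). The steel plunger is at (344,274), purple at (300,277), green at (359,237), and the cutter at (279,335). I'll enlarge the case and plunger.

```bash
python3 - <<'E'
import cv2,numpy as np
t=cv2.imread("pics/top0.png"); 
a=cv2.resize(t[195:310,135:260],None,fx=4,fy=4,interpolation=cv2.INTER_CUBIC)
b=cv2.resize(t[255:295,325:365],None,fx=7,fy=7,interpolation=cv2.INTER_CUBIC)
o=np.zeros((460,790,3),np.uint8); o[:,:500]=a; o[:280,505:785]=b
o=np.clip(o*1.6,0,255).astype(np.uint8)
for i in range(0,125,20): cv2.putText(o,str(135+i),(i*4,10),0,.35,(0,255,255),1);cv2.line(o,(i*4,0),(i*4,5),(0,255,255),1)
for i in range(0,115,20): cv2.putText(o,str(195+i),(0,i*4+4),0,.35,(0,255,255),1)
for i in range(0,40,10): cv2.putText(o,str(325+i),(505+i*7,10),0,.35,(0,255,255),1);cv2.putText(o,str(255+i),(505,i*7+4),0,.35,(0,255,255),1)
cv2.imwrite("pics/crop1.png",o)
E
cat > h.py <<'E'
import numpy as np,cv2
from station import bot
def ray(c,u,v):
    K=np.array([[c['fx'],0,c['cx']],[0,c['fy'],c['cy']],[0,0,1]])
    p=cv2.undistortPoints(np.array([[[u,v]]],float),K,np.array([c['k1'],0,0,0,0.]))[0,0]
    P=c['pose']; return P[:3,3],P[:3,:3]@np.array([p[0],-p[1],-1])
def at(c,u,v,z):
    o,d=ray(c,u,v); return o+d*(z-o[2])/d[2]
def px(c,p):
    P=c['pose']; q=P[:3,:3].T@(np.asarray(p,float)-P[:3,3]); x,y=q[0]/-q[2],-q[1]/-q[2]
    f=1+c['k1']*(x*x+y*y); return np.array([c['cx']+c['fx']*x*f,c['cy']+c['fy']*y*f])
E
```

```text
(no output)
```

View pics/crop1.png

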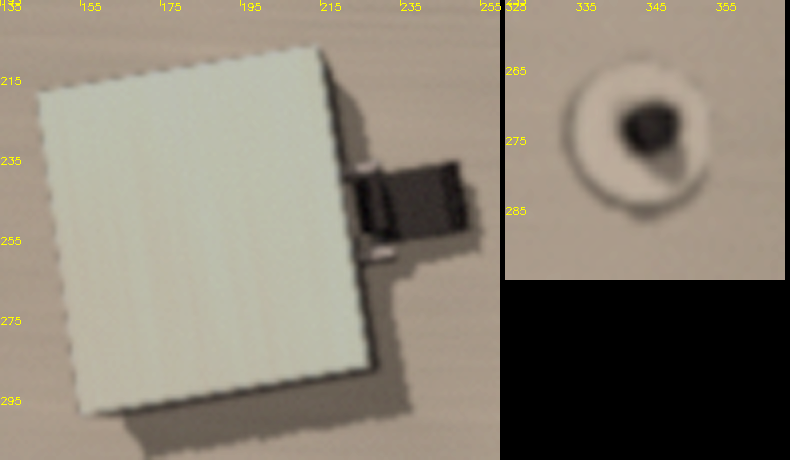

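```bash
python3 - <<'E'
from h import *
c=bot.calibration("top")
Q=np.array([at(c,*p,74) for p in [(144.5,218.25),(215,206.5),(227.5,287),(155.5,298.25)]])
print(Q)
# corners case frame: TL=(+67,?)...
n=[np.linalg.norm(Q[i]-Q[(i+1)%4]) for i in range(4)];print(n)
m=Q.mean(0)
fx=(Q[0]+Q[3]-Q[1]-Q[2]);fx/=np.linalg.norm(fx); fy=np.array([-fx[1],fx[0],0])
e=(Q[1]-Q[2]);print("yaw",np.arctan2(fx[1],fx[0]),"y side yaw",np.arctan2(e[1],e[0]))
pe=[at(c,*p,33) for p in [(250.7,235.5),(252,252.5)]];pm=np.mean(pe,0);print("pad end",pe,pm,"latch dir",np.arctan2(*(m-pm)[1::-1]), (m-pm)@fx)
O=m-1*fx; print("O",O,"pad",O-115*fx,"pocket",O-26*fx+32*fy, "fx",fx,fy)
print("pl",at(c,343.9,274.1,14), at(c,346.2,272.9,42))
s=bot.calibration("scene")
print("proj scene pl",px(s,[*at(c,343.9,274.1,14)[:2],14]))
for k in Q: print(px(s,k))
E
python3 - <<'E'
import cv2,numpy as np
t=cv2.imread("pics/scene0.png")
a=cv2.resize(t[150:240,275:375],None,fx=5,fy=5,interpolation=cv2.INTER_CUBIC)
b=cv2.resize(t[225:255,185:225],None,fx=6,fy=6,interpolation=cv2.INTER_CUBIC)
o=np.zeros((450,745,3),np.uint8); o[:,:500]=a; o[:180,505:745]=b
o=np.clip(o*1.5,0,255).astype(np.uint8)
for i in range(0,100,20): cv2.putText(o,str(275+i),(i*5,10),0,.35,(0,255,255),1);cv2.putText(o,str(150+i),(0,i*5+4),0,.35,(0,255,255),1)
cv2.imwrite("pics/crop2.png",o)
E
```

```text
[[567.06503735 187.78611244  74.        ]
 [592.31783285  58.60571966  74.        ]
 [445.44244013  29.95879392  74.        ]
 [421.9409406  158.64849733  74.        ]]
[np.float64(131.62552016496085), np.float64(149.64299964112888), np.float64(130.81804250262473), np.float64(148.02028263784638)]
yaw 1.7576560156280883 y side yaw 0.19262410193437493
pad end [array([545.54480198,  -7.47848439,  33.        ]), array([513.06058252, -10.93047514,  33.        ])] [529.30269225  -9.20447977  33.        ] latch dir 1.760192786286288 120.10153183143674
O [506.8773369  107.76718837  74.        ] pad [528.24136645  -5.23094543  74.        ] pocket [480.26450635  76.27501077  74.        ] fx [-0.18577417  0.98259247  0.        ] [-0.98259247 -0.18577417  0.        ]
pl [ 477.43813849 -188.55291473   14.        ] [ 477.94117955 -188.7984794    42.        ]
proj scene pl [203.21600088 239.98605308]
[369.06382811 187.97953029]
[327.43649488 215.87502807]
[282.40592164 178.50051648]
[323.7919312  154.81874738]
```

View pics/crop2.png

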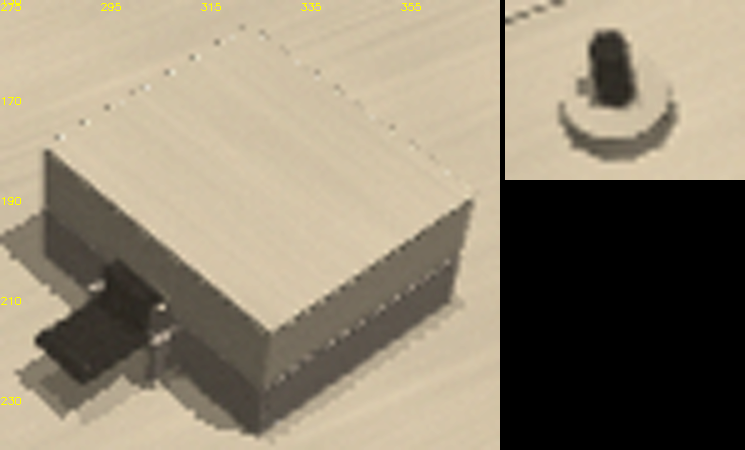

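Scene and top views agree to about 1.5 px, so the case yaw is about 1.76 and the plunger is at (477,-189). Next I check where the wrist camera sits on the tool.

Run:
```python
from h import *
s=bot.observe(); w=bot.calibration("wrist"); R=s['orientation']
print(np.round(R.T@(w['pose'][:3,3]-s['tcp_pos']),1), np.round(R.T@w['pose'][:3,:3],3), w['fx'],w['k1'])
```

```text
[  83.5   -0.3 -116.2] [[ 0.001  0.947  0.321]
 [ 1.    -0.001 -0.   ]
 [ 0.     0.321 -0.947]] 374.12777932837764 -0.09124753642395622
```

play_rows([
  [0, 26.3, 46.8, -6, -0.12],
  [0, 26.3, 46.8, -6, -0.123],
  [0, 26.3, 46.8, -6, 0],
  [0, 26.3, 46.8, -6, 0],
  [0, 26.3, 46.8, -6, 0],
  [0, 26.3, 46.8, -6, 0],
  [0, 26.3, 46.8, -6, 0],
  [0, 26.3, 46.8, -6, 0],
  [0, 26.3, 46.8, -6, 0],
  [0, 26.3, 46.8, -6, 0],
  [0, 26.3, 46.8, -6, 0],
  [0, 0, 0, -50, 0],
])

```text
time: 1.6
tcp_pos: [533.6, -5.1, 142.2]
orientation: [[0.982, 0.19, 0.01], [0.19, -0.982, -0.0], [0.01, 0.002, -1.0]]
ft_force: [0.0, -0.5, -0.4]
finger_gap: -0.004
grip_force: 0.0
```

play_rows([
  [0, 0, 0, -30, 0],
  [0, 0, 0, 0, 0],
  [0, 0, 0, 0, 0],
])

```text
time: 1.98
tcp_pos: [529.7, -8.2, 111.2]
orientation: [[0.983, 0.185, 0.002], [0.185, -0.983, -0.0], [0.001, 0.001, -1.0]]
ft_force: [0.6, 0.1, 0.2]
finger_gap: 0.002
grip_force: 0.0
```

Run:
```python
from h import *
w=bot.calibration("wrist"); im=bot.get_image("wrist")
s=bot.observe(); print(s['tcp_pos'],s['orientation'],s['ft_force'])
O=np.array([506.88,107.77,0]);a=1.758;fx=np.array([np.cos(a),np.sin(a),0]);fy=np.array([-fx[1],fx[0],0])
im=im[:,:,::-1].copy()
for x,y,z in [(-120,17,33),(-120,-17,33),(-115,0,34.5),(-65,75,74),(-65,-75,74)]:
    p=px(w,O+x*fx+y*fy+np.array([0,0,z])); print(x,y,p); cv2.drawMarker(im,tuple(int(round(v)) for v in p),(0,255,255),0,8,1)
cv2.imwrite("pics/w1.png",np.clip(im*1.5,0,255).astype(np.uint8))
```

```text
[530.06523449  -8.32491879 111.71488533] [[ 9.82677054e-01  1.85305034e-01  2.80212199e-03]
 [ 1.85307100e-01 -9.82680535e-01 -4.94105029e-04]
 [ 2.66203059e-03  1.00479877e-03 -9.99995952e-01]] [-0.01052738 -0.0297088  -0.52961711]
-120 17 [286.46518153 270.56347959]
-120 -17 [286.71831456 215.16175313]
-115 0 [277.70371383 244.67905949]
-65 75 [185.08345415 400.37080526]
-65 -75 [152.08591748 112.30123844]
```

View pics/w1.png

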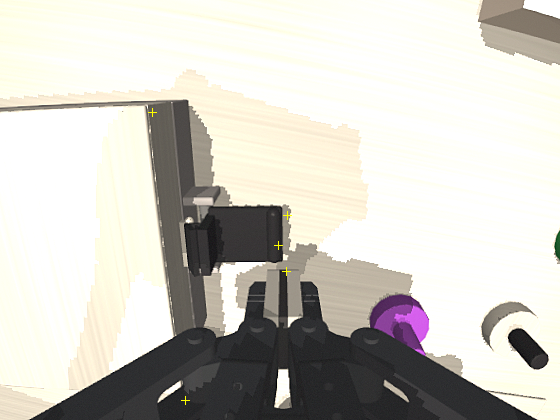

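The pad end is at (282,206)–(282,262), about 5 px left of and 9 px above the prediction. The fingertips end at about (284,268). I'll check the wrist calibration against the visible tips.

Run:
```python
from h import *
w=bot.calibration("wrist"); s=bot.observe();R=s['orientation'];t=s['tcp_pos']
for p in [(0,0,25),(11,0,25),(-11,0,25),(11,0,6),(0,0,19),(11,0,12)]: print(p,px(w,t+R@np.array(p,float)))
# pad from wrist
for z in(33,):print(at(w,282,206,z),at(w,282,262,z))
im=cv2.imread("pics/w1.png");a=cv2.resize(im[190:330,170:330],None,fx=4.2,fy=4.2,interpolation=cv2.INTER_CUBIC)
a=np.clip(a.astype(float)*1.5,0,255).astype(np.uint8)
for i in range(0,160,20): cv2.putText(a,str(170+i),(int(i*4.2),10),0,.4,(0,0,255),1);cv2.putText(a,str(190+i),(0,int(i*4.2)+4),0,.4,(0,0,255),1)
cv2.imwrite("pics/w1c.png",a)
```

```text
(0, 0, 25) [283.70147216 290.78864089]
(11, 0, 25) [283.76338106 267.91557434]
(-11, 0, 25) [283.64187623 312.52384321]
(11, 0, 6) [283.88114282 291.29752685]
(0, 0, 19) [283.73245407 298.22374582]
(11, 0, 12) [283.84093356 283.30179153]
[550.90256869  -3.5982774   33.        ] [517.64629438  -9.89746571  33.        ]
```

View pics/w1c.png

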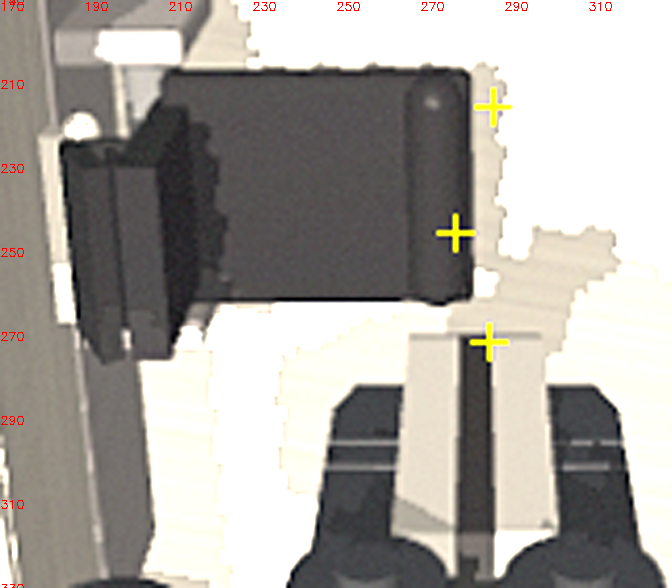

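play_rows([
  [0, 3.6, 4.6, 0, 0],
  [0, 0, 0, -25, 0],
  [0, 0, 0, -20, 0],
  [0, 0, 0, -4, 0],
  [0, 0, 0, 0, 0],
])

```text
time: 2.65
tcp_pos: [533.2, -3.4, 62.0]
orientation: [[0.983, 0.186, 0.001], [0.186, -0.983, -0.0], [0.001, 0.0, -1.0]]
ft_force: [-0.4, -0.1, -0.1]
finger_gap: 0.002
grip_force: 0.0
```

play_rows([
  [0, 0, 0, -3, 0],
  [0, 0, 0, -2, 0],
  [0, 0, 0, 0, 0],
])

```text
time: 3.02
tcp_pos: [533.4, -3.7, 56.9]
orientation: [[0.983, 0.186, 0.002], [0.186, -0.983, -0.001], [0.002, 0.001, -1.0]]
ft_force: [0.6, -1.9, 1.3]
finger_gap: 0.004
grip_force: 1.0
```

play_rows([
  [0, 0, 0, -2, 0],
  [0, 0, 0, -1, 0],
  [0, 0, 0, 0, 0],
])

```text
time: 3.4
tcp_pos: [532.7, -3.4, 53.3]
orientation: [[0.983, 0.186, 0.0], [0.186, -0.983, -0.0], [0.0, 0.0, -1.0]]
ft_force: [0.3, -1.2, 1.5]
finger_gap: 0.0
grip_force: 1.1
```

play_rows([
  [0, 0, 0, -1, 0],
  [0, 0, 0, -0.7, 0],
  [0, 0, 0, 0, 0],
])

```text
time: 3.78
tcp_pos: [532.5, -3.3, 51.6]
orientation: [[0.983, 0.186, -0.0], [0.186, -0.983, 0.0], [0.0, -0.0, -1.0]]
ft_force: [2.4, -1.8, 2.7]
finger_gap: 0.003
grip_force: 1.5
```

Run:
```python
from h import *
im=bot.get_image("top"); cv2.imwrite("pics/top1.png",im[:,:,::-1])
o=cv2.imread("pics/top0.png"); print(np.abs(im[:,:,::-1].astype(int)-o)[215:290,150:200].mean(), bot.observe()['ft_force'])
```

```text
28.96773333333333 [ 1.10234302 -2.24137567  3.20013071]
```

play_rows([
  [0, 0, 0, -0.7, 0],
  [0, 0, 0, 0, 0],
])

```text
time: 4.08
tcp_pos: [532.5, -3.3, 50.9]
orientation: [[0.983, 0.186, 0.0], [0.186, -0.983, -0.0], [0.0, 0.0, -1.0]]
ft_force: [2.3, -1.3, 2.6]
finger_gap: -0.004
grip_force: 1.5
```

Run:
```python
from h import *
print(bot.observe()['ft_force'])
a=np.clip(bot.get_image("scene")[:,:,::-1]*1.4,0,255).astype(np.uint8)[:300]
b=np.clip(bot.get_image("wrist")[:,:,::-1]*1.2,0,255).astype(np.uint8)
o=np.zeros((600,560,3),np.uint8);o[:300]=a;o[300:]=b[:300];cv2.imwrite("pics/s1.png",o)
```

```text
[ 2.27365847 -1.33647196  2.60084145]
```

View pics/s1.png

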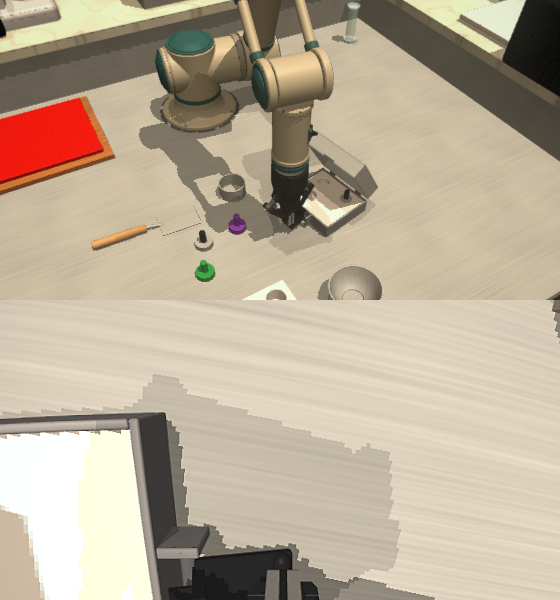

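The scene view shows the lid open. I lift off and go above the plunger, fingers opening to 45 mm.

play_rows([
  [0, 0, 0, 30, 0],
  [45, 0, 0, 50, 0],
  [45, -10, -36, 20, 0],
  [45, -10, -37, 0, 0],
  [45, -10, -37, 0, 0],
  [45, -10, -37, 0, 0],
  [45, -10, -36, 0, 0],
  [45, 0, 0, 0, 0],
  [45, 0, 0, 0, 0],
])

```text
time: 5.3
tcp_pos: [481.8, -185.4, 150.3]
orientation: [[0.983, 0.185, -0.002], [0.185, -0.983, 0.002], [-0.001, -0.002, -1.0]]
ft_force: [0.9, -0.5, -0.3]
finger_gap: 0.528
grip_force: 0.0
```

Run:
```python
from h import *
s=bot.observe();w=bot.calibration("wrist"); im=bot.get_image("wrist")[:,:,::-1].copy(); R=s['orientation'];print(s['tcp_pos'],s['finger_gap'])
for r,h in((20,14),(7,44)):
  pts=np.array([px(w,[482+r*np.cos(a),-186+r*np.sin(a),h]) for a in np.linspace(0,6.28,60)]);cv2.polylines(im,[np.round(pts*16).astype(int)],True,(0,0,255),1,cv2.LINE_AA,4); print(pts.mean(0))
cv2.imwrite("pics/w2.png",im)
```

```text
[ 481.78347005 -185.37194622  150.30570457] 0.5277756456551121
[284.72149966 208.64950505]
[284.77659863 224.02646825]
```

View pics/w2.png

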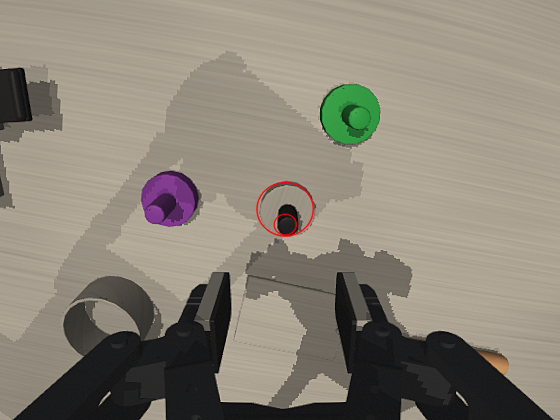

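play_rows([
  [45, -0.6, -1.6, -50, 0],
  [45, 0, 0, -40, 0],
  [45, 0, 0, -15.5, 0],
  [45, 0, 0, 0, 0],
  [0, 0, 0, 0, 0],
  [0, 0, 0, 0, 0],
  [0, 0, 0, 0, 0],
  [0, 0, 0, 0, 0],
  [0, 0, 0, 0, 0],
])

```text
time: 6.48
tcp_pos: [482.8, -188.1, 46.7]
orientation: [[0.983, 0.185, 0.003], [0.185, -0.983, -0.001], [0.002, 0.001, -1.0]]
ft_force: [-0.2, 1.0, 6.9]
finger_gap: 0.14
grip_force: 59.0
```

play_rows([
  [0, 0, 0, 3, 0],
  [0, 0, 0, 40, 0],
  [0, 0, 0, 50, 0],
  [0, -6, 37, 0, 0],
  [0, -6, 37, 0, 0],
  [0, -6, 37, 0, 0],
  [0, -6, 37, 0, 0],
  [0, -6, 37, 0, 0],
  [0, -6, 37, 0, 0],
  [0, -5, 37, 0, 0],
  [0, 0, 0, 0, 0],
  [0, 0, 0, 0, 0],
])

```text
time: 7.98
tcp_pos: [440.8, 70.7, 138.3]
orientation: [[0.982, 0.186, -0.0], [0.186, -0.982, -0.001], [-0.0, 0.001, -1.0]]
ft_force: [1.0, -0.4, -2.1]
finger_gap: 0.137
grip_force: 59.0
```

play_rows([
  [0, 0, 0, 0, 0],
  [0, 0, 0, 0, 0],
])

```text
time: 8.22
tcp_pos: [441.1, 70.2, 138.4]
orientation: [[0.983, 0.184, -0.0], [0.184, -0.983, -0.0], [-0.0, 0.0, -1.0]]
ft_force: [-0.3, 0.1, -2.6]
finger_gap: 0.135
grip_force: 59.0
```

Run:
```python
from h import *
s=bot.observe();w=bot.calibration("wrist"); im=bot.get_image("wrist")[:,:,::-1].copy(); cv2.imwrite("pics/w3raw.png",im);R=s['orientation'];t=s['tcp_pos'];print(t,s['finger_gap'],s['ft_force'],R[:,0])
np.savez("w3.npz",t=t,R=R,pose=w['pose'])
def circ(P,Rm,r,col):
  pts=np.array([px(w,P+Rm@np.array([r*np.cos(a),r*np.sin(a),0])) for a in np.linspace(0,6.28,60)]);cv2.polylines(im,[np.round(pts*16).astype(int)],True,col,1,cv2.LINE_AA,4); print(pts.mean(0))
circ(np.array([485.4,79.6,30]),np.eye(3),20.8+1.5,(0,0,255))
circ(np.array([485.4,79.6,16]),np.eye(3),20.8,(255,0,255))
# plunger: grasp z at pick 46.7 -> disc top at tool z 32.7
circ(t+R@np.array([0,0,32.7]),R,20,(0,255,0)); circ(t+R@np.array([0,0,46.7]),R,20,(0,255,0))
cv2.imwrite("pics/w3.png",cv2.resize(im[60:420,80:480],None,fx=1.65,fy=1.65,interpolation=cv2.INTER_CUBIC))
```

```text
[441.06958314  70.24676547 138.37877255] 0.13513276138473654 [-0.30064663  0.09313772 -2.63817457] [ 9.82874450e-01  1.84276397e-01 -1.55818372e-04]
[281.86491364 151.84392639]
[281.9052841  148.32803251]
[283.56700381 280.48399114]
[283.51348704 266.39148366]
```

View pics/w3.png

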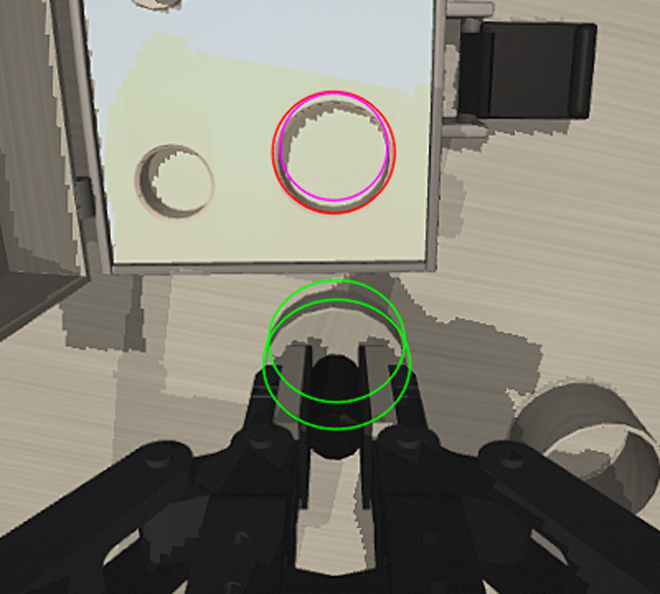

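Pocket mouth is near the predicted circle, around crop (332,152). The disc sits slightly lower in the image than predicted, with its front arc at about y 308. I'll fit both offsets numerically.

```bash
cat > fit.py <<'E'
from h import *
d=np.load("w3.npz");w=bot.calibration("wrist");w['pose']=d['pose'];t,R=d['t'],d['R']
g=cv2.cvtColor(cv2.imread("pics/w3raw.png"),cv2.COLOR_BGR2GRAY).astype(np.float32)
g=cv2.GaussianBlur(g,(0,0),0.7)
def samp(p):return cv2.remap(g,p[:,0].astype(np.float32)[None],p[:,1].astype(np.float32)[None],cv2.INTER_LINEAR)[0]
def score(C,r,A,tool):
    # mean |radial derivative| ; offsets in tool x,y
    f=lambda rr:samp(np.array([px(w,C+(R@np.array([rr*np.cos(a),rr*np.sin(a),0]))) for a in A]))
    return (f(r+.4)-f(r-.4))
def scan(C,r,A,rng=np.arange(-5,5.1,.5),rr=(0,)):
    best=[]
    for x in rng:
        for y in rng:
            for k in rr:
                s=score(C+R@np.array([x,y,0]),r+k,A,1); best.append((round(float(np.abs(s).mean()),2),round(float(s.mean()),2),x,y,k))
    best.sort(reverse=True); return best[:6]
if __name__=="__main__":
    full=np.linspace(0,2*np.pi,72,endpoint=False)
    P=np.array([485.4,79.6,30.])
    for n,(z,r) in {"mouth":(30,22.3),"wall":(28.5,20.8),"floor":(16,20.8)}.items():
        print(n,scan(np.array([*P[:2],z]),r,full))
    arc=np.radians(np.arange(-60,61,3))
    for n,z in(("dtop",32.7),("dbot",46.7)):
        print(n,scan(t+R@np.array([0,0,z]),20,arc))
    # column profile up through disc along tool x
    for x in np.arange(10,30,1.): 
        p=np.array([px(w,t+R@np.array([x,0,46.7]))]);print(x,np.round(p[0],1),round(float(samp(p)[0])),end=' | ')
E
python3 fit.py
```

```text
mouth [(21.48, 21.48, np.float64(-3.0), np.float64(0.0), 0), (20.19, 20.19, np.float64(-3.0), np.float64(0.5), 0), (17.96, 17.77, np.float64(0.0), np.float64(0.0), 0), (17.91, 17.9, np.float64(-3.5), np.float64(0.0), 0), (17.87, 17.87, np.float64(-3.0), np.float64(-0.5), 0), (17.7, 17.54, np.float64(0.0), np.float64(-0.5), 0)]
wall [(37.11, 37.11, np.float64(-2.0), np.float64(0.0), 0), (35.94, 35.94, np.float64(-1.5), np.float64(0.0), 0), (33.66, 33.66, np.float64(-2.0), np.float64(0.5), 0), (32.27, 32.27, np.float64(-1.5), np.float64(0.5), 0), (32.03, 30.38, np.float64(-2.0), np.float64(-0.5), 0), (31.26, 30.43, np.float64(-2.5), np.float64(0.0), 0)]
floor [(37.28, -8.83, np.float64(-2.5), np.float64(-0.5), 0), (37.27, -11.43, np.float64(-2.5), np.float64(0.0), 0), (33.56, -10.88, np.float64(-2.0), np.float64(0.0), 0), (33.3, -8.7, np.float64(-2.0), np.float64(-0.5), 0), (32.82, -6.95, np.float64(-2.5), np.float64(0.5), 0), (31.71, -0.81, np.float64(-2.5), np.float64(-1.0), 0)]
dtop [(49.48, -48.95, np.float64(-2.5), np.float64(-0.5), 0), (45.91, -44.95, np.float64(-2.5), np.float64
[... 356 characters left out ...]
30.59, np.float64(-3.5), np.float64(-0.5), 0), (28.39, 28.39, np.float64(-3.5), np.float64(-1.0), 0), (27.06, 26.95, np.float64(-2.5), np.float64(0.5), 0), (27.0, 27.0, np.float64(-2.5), np.float64(0.0), 0)]
10.0 [283.6 248.9] 151 | 11.0 [283.6 247. ] 155 | 12.0 [283.6 245. ] 86 | 13.0 [283.6 243.1] 84 | 14.0 [283.6 241.2] 85 | 15.0 [283.6 239.2] 83 | 16.0 [283.6 237.2] 83 | 17.0 [283.6 235.3] 94 | 18.0 [283.6 233.3] 119 | 19.0 [283.6 231.3] 151 | 20.0 [283.6 229.3] 171 | 21.0 [283.6 227.3] 158 | 22.0 [283.6 225.3] 129 | 23.0 [283.6 223.3] 119 | 24.0 [283.6 221.2] 125 | 25.0 [283.6 219.2] 83 | 26.0 [283.6 217.2] 167 | 27.0 [283.6 215.1] 206 | 28.0 [283.6 213.1] 204 | 29.0 [283.6 211. ] 205 |
```

play_rows([
  [0, 22.4, 4.6, 0, 0],
  [0, 22.4, 4.6, 0, 0],
  [0, 0, 0, -25, 0],
  [0, 0, 0, -20, 0],
  [0, 0, 0, -8, 0],
  [0, 0, 0, 0, 0],
  [0, 0, 0, 0, 0],
])

```text
time: 9.15
tcp_pos: [486.4, 80.2, 86.1]
orientation: [[0.983, 0.186, 0.002], [0.186, -0.983, -0.0], [0.002, 0.0, -1.0]]
ft_force: [0.7, -0.4, -1.2]
finger_gap: 0.138
grip_force: 59.0
```

Run:
```python
from h import *
s=bot.observe();w=bot.calibration("wrist"); im=bot.get_image("wrist")[:,:,::-1].copy(); cv2.imwrite("pics/w3raw.png",im);R=s['orientation'];t=s['tcp_pos'];print(t,s['ft_force'])
np.savez("w3.npz",t=t,R=R,pose=w['pose'])
from fit import *
arc=np.radians(np.arange(-50,51,3)); P=np.array([483.2,79.2,0])
print("expected plunger",(t+R@np.array([-2.7,-.3,0])))
for n,C,r in(("dtop",t+R@np.array([-2.7,-.3,32.7]),20),("dbot",t+R@np.array([-2.7,-.3,46.7]),20),("wall",P+[0,0,28.5],20.8),("mouth",P+[0,0,30],22.3)):
    print(n,scan(C,r,arc,np.arange(-3,3.1,.5))[:4])
C=t+R@np.array([-2.7,-.3,46.7])
for a in (-0.8,0,.8):
  print([round(float(samp(np.array([px(w,C+R@np.array([x*np.cos(a),x*np.sin(a),0]))]))[0])) for x in np.arange(14,34,.5)])
# view
c=px(w,P+[0,0,30]).astype(int);print(c)
cv2.imwrite("pics/w4.png",cv2.resize(im[c[1]-70:c[1]+50,c[0]-80:c[0]+80],None,fx=5,fy=5,interpolation=cv2.INTER_CUBIC))
```

```text
[486.37704573  80.17071861  86.14220586] [ 0.66908199 -0.35684435 -1.18672014]
expected plunger [483.66826542  79.96458681  86.1378571 ]
dtop [(48.79, -48.79, np.float64(0.0), np.float64(0.0), 0), (44.69, -44.69, np.float64(0.0), np.float64(-0.5), 0), (42.03, -42.03, np.float64(0.5), np.float64(0.0), 0), (40.97, -40.97, np.float64(0.0), np.float64(0.5), 0)]
dbot [(38.02, 38.02, np.float64(-0.5), np.float64(0.0), 0), (36.99, 36.9, np.float64(1.0), np.float64(2.0), 0), (36.27, 36.03, np.float64(1.5), np.float64(2.5), 0), (35.89, 35.59, np.float64(1.5), np.float64(3.0), 0)]
wall [(36.79, 36.79, np.float64(1.0), np.float64(0.5), 0), (36.34, 36.34, np.float64(1.0), np.float64(0.0), 0), (36.13, 36.01, np.float64(-3.0), np.float64(2.0), 0), (33.84, 33.68, np.float64(-3.0), np.float64(1.5), 0)]
mouth [(35.06, 35.06, np.float64(0.0), np.float64(0.5), 0), (34.96, 34.96, np.float64(0.0), np.float64(0.0), 0), (32.44, 32.44, np.float64(-0.5), np.float64(0.5), 0), (32.38, 32.38, np.float64(-0.5), np.float64(0.0), 0)]
[142, 150, 148, 116, 81, 78, 80, 80, 79, 78, 77, 83, 101, 116, 119, 125, 134, 150, 177, 193, 195, 195, 195, 195, 194, 194, 194, 194, 194, 195, 196, 198, 198, 199, 199, 199, 199, 199, 199, 198]
[129, 93, 75, 76, 80, 81, 80, 80, 79, 78, 80, 88, 108, 134, 154, 172, 189, 196, 196, 188, 161, 142, 164, 191, 196, 195, 195, 195, 195, 195, 195, 195, 195, 195, 195, 195, 195, 195, 195, 195]
[142, 142, 130, 102, 76, 70, 69, 70, 69, 68, 69, 83, 106, 118, 118, 116, 118, 129, 150, 160, 178, 192, 195, 194, 194, 194, 195, 194, 194, 195, 194, 194, 194, 196, 197, 197, 197, 196, 197, 196]
[284 265]
```

play_rows([
  [0, 0, -0.8, -4, 0],
  [0, 0, 0, -4, 0],
  [0, 0, 0, -2, 0],
  [0, 0, 0, 0, 0],
])

```text
time: 9.7
tcp_pos: [485.5, 79.5, 75.2]
orientation: [[0.983, 0.186, -0.001], [0.186, -0.983, -0.0], [-0.001, 0.0, -1.0]]
ft_force: [-0.5, 0.1, -1.3]
finger_gap: 0.139
grip_force: 59.0
```

play_rows([
  [0, 0, 0, -1.5, 0],
  [0, 0, 0, 0, 0],
])

```text
time: 9.95
tcp_pos: [485.7, 79.5, 73.8]
orientation: [[0.983, 0.186, -0.0], [0.186, -0.983, -0.0], [-0.0, 0.0, -1.0]]
ft_force: [0.9, 1.0, -2.1]
finger_gap: 0.139
grip_force: 59.0
```

Bottom is about 3 mm below the mouth with no resistance. I continue down.

play_rows([
  [0, 0, 0, -2, 0],
  [0, 0, 0, -2, 0],
  [0, 0, 0, 0, 0],
])

```text
time: 10.32
tcp_pos: [485.5, 79.5, 69.7]
orientation: [[0.983, 0.186, -0.0], [0.186, -0.983, -0.0], [-0.0, 0.0, -1.0]]
ft_force: [-0.3, -0.5, -2.3]
finger_gap: 0.136
grip_force: 59.0
```

play_rows([
  [0, 0, 0, -2, 0],
  [0, 0, 0, -2, 0],
  [0, 0, 0, 0, 0],
])

```text
time: 10.7
tcp_pos: [485.5, 79.5, 65.7]
orientation: [[0.983, 0.186, -0.001], [0.186, -0.983, -0.0], [-0.001, -0.0, -1.0]]
ft_force: [-0.2, 0.3, -2.1]
finger_gap: 0.137
grip_force: 59.0
```

play_rows([
  [0, 0, 0, -1.5, 0],
  [0, 0, 0, -0.7, 0],
  [0, 0, 0, 0, 0],
])

```text
time: 11.08
tcp_pos: [485.7, 79.5, 63.7]
orientation: [[0.983, 0.186, -0.0], [0.186, -0.983, -0.0], [-0.0, 0.0, -1.0]]
ft_force: [0.3, 0.4, -1.7]
finger_gap: 0.137
grip_force: 59.0
```

play_rows([
  [0, 0, 0, -0.7, 0],
  [0, 0, 0, 0, 0],
])

```text
time: 11.32
tcp_pos: [485.7, 79.5, 63.0]
orientation: [[0.983, 0.186, -0.0], [0.186, -0.983, -0.0], [-0.0, 0.0, -1.0]]
ft_force: [-0.8, 0.5, -1.6]
finger_gap: 0.136
grip_force: 59.0
```

play_rows([
  [0, 0, 0, -0.6, 0],
  [0, 0, 0, 0, 0],
])

```text
time: 11.58
tcp_pos: [485.7, 79.5, 62.7]
orientation: [[0.983, 0.186, 0.0], [0.186, -0.983, -0.0], [0.0, 0.0, -1.0]]
ft_force: [-0.6, -0.1, 1.0]
finger_gap: 0.142
grip_force: 59.5
```

play_rows([
  [0, 0, 0, -0.6, 0],
  [0, 0, 0, 0, 0],
])

```text
time: 11.82
tcp_pos: [485.8, 79.5, 62.6]
orientation: [[0.983, 0.186, 0.0], [0.186, -0.983, -0.0], [0.0, 0.0, -1.0]]
ft_force: [-2.1, 0.2, 6.4]
finger_gap: 0.138
grip_force: 60.0
```

play_rows([
  [36, 0, 0, 0.6, 0],
  [36, 0, 0, 0, 0],
  [36, 0, 0, 0, 0],
  [36, 0, 0, 0, 0],
  [36, 0, 0, 15, 0],
  [36, 0, 0, 40, 0],
  [36, 0, 0, 50, 0],
  [36, 0, 0, 40, 0],
  [36, 0, 0, 0, 0],
  [36, 0, 0, 0, 0],
])

```text
time: 13.08
tcp_pos: [485.0, 79.4, 206.8]
orientation: [[0.983, 0.186, -0.001], [0.186, -0.983, -0.0], [-0.001, -0.0, -1.0]]
ft_force: [-0.3, -0.4, -0.0]
finger_gap: 0.424
grip_force: 0.0
```

Run:
```python
from h import *
s=bot.observe();w=bot.calibration("wrist"); im=bot.get_image("wrist")[:,:,::-1].copy(); t=s['tcp_pos'];print(t)
P=np.array([483.4,79.2,0])
c=px(w,P+[0,0,30]).astype(int);print(c)
a=im[max(0,c[1]-120):c[1]+100,c[0]-200:c[0]+130]
b=bot.get_image("scene")[:,:,::-1][100:260,260:400]
a=cv2.resize(a,None,fx=1.4,fy=1.4);b=cv2.resize(b,None,fx=2.3,fy=2.3)
o=np.zeros((max(len(a),len(b)),a.shape[1]+b.shape[1],3),np.uint8);o[:len(a),:a.shape[1]]=a;o[:len(b),a.shape[1]:]=b;print(o.shape)
cv2.imwrite("pics/w5.png",o)
```

```text
[485.03552593  79.43363902 206.76645983]
[283 195]
(368, 784, 3)
```

View pics/w5.png

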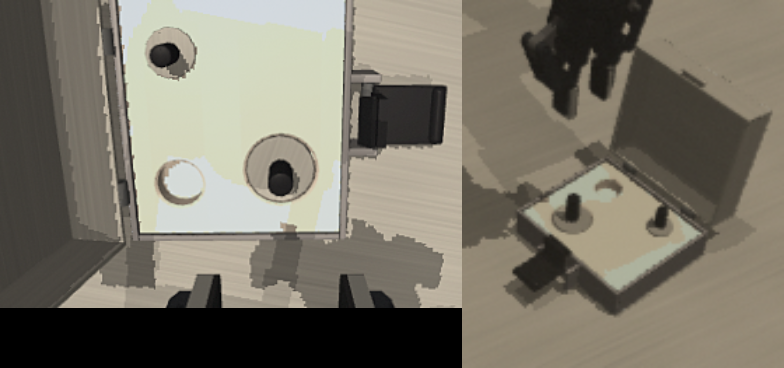

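The plunger is seated upright in the large pocket, with the disc filling it at crop (281,168), and the lid is still open. Now I plan the closing arc.

Run:
```python
import numpy as np
O=np.array([511,111.]);a=1.758;f=np.array([np.cos(a),np.sin(a)])
prev=None
for i,th in enumerate([1.75]+list(np.arange(1.7,0.05,-.1))+[.1,.05,0]):
    x=67-112*np.cos(th)+37*np.sin(th)+8*min(1,th+.2); z=37+112*np.sin(th)+37*np.cos(th)+25
    if th>1.55: x=max(x,67-132*np.cos(th)+37*np.sin(th)+9)
    p=np.array([*(O+x*f),z]); print(round(th,2),p.round(1), (p-prev).round(1) if prev is not None else ''); prev=p
```

```text
1.75 [485.7 244.6 165.6] 
1.7 [486.9 238.4 168.3] [ 1.2 -6.1  2.7]
1.6 [489.3 225.8 172.9] [  2.4 -12.6   4.6]
1.5 [491.6 213.2 176.3] [  2.4 -12.6   3.5]
1.4 [493.8 201.8 178.7] [  2.2 -11.4   2.3]
1.3 [496.  190.3 179.8] [  2.2 -11.5   1.2]
1.2 [498.2 178.7 179.8] [  2.2 -11.6  -0. ]
1.1 [500.4 167.2 178.6] [  2.2 -11.5  -1.2]
1.0 [502.5 155.8 176.2] [  2.1 -11.3  -2.4]
0.9 [504.6 144.8 172.7] [  2.1 -11.1  -3.5]
0.8 [506.6 134.1 168.1] [  2.  -10.7  -4.6]
0.7 [508.7 123.2 162.5] [  2.1 -10.9  -5.7]
0.6 [510.7 112.8 155.8] [  2.  -10.3  -6.7]
0.5 [512.5 103.2 148.2] [ 1.8 -9.6 -7.6]
0.4 [514.2  94.3 139.7] [ 1.7 -8.8 -8.5]
0.3 [515.7  86.4 130.4] [ 1.5 -8.  -9.2]
0.2 [517.   79.3 120.5] [ 1.3 -7.  -9.9]
0.1 [518.1  73.3 110. ] [  1.1  -6.  -10.5]
0.1 [518.1  73.3 110. ] [0. 0. 0.]
0.05 [518.6  70.7 104.6] [ 0.5 -2.6 -5.4]
0 [519.1  68.4  99. ] [ 0.4 -2.3 -5.6]
```

play_rows([
  [0, 0, 0, 20, 0],
  [0, -0.4, 36, 0, 0],
  [0, -0.4, 36, 0, 0],
  [0, -0.4, 36, 0, 0],
  [0, -0.4, 36, 0, 0],
  [0, -0.4, 36, 0, 0],
  [0, 0, 0, 0, 0],
  [0, 0, 0, -30, 0],
  [0, 0, 0, -30, 0],
  [0, 0, 0, 0, 0],
])

```text
time: 14.42
tcp_pos: [481.5, 257.8, 164.4]
orientation: [[0.983, 0.185, -0.007], [0.185, -0.983, -0.003], [-0.008, 0.002, -1.0]]
ft_force: [-0.7, -0.6, 0.1]
finger_gap: -0.0
grip_force: 0.0
```

Now to the start of the arc and along it at low speed.

play_rows([
  [0, 2, -6, 0, 0],
  [0, 2, -7, 1, 0],
  [0, 1.2, -6.1, 2.7, 0],
  [0, 2.4, -12.6, 4.6, 0],
  [0, 0, 0, 0, 0],
])

```text
time: 15.05
tcp_pos: [492.0, 226.9, 176.7]
orientation: [[0.983, 0.184, 0.002], [0.184, -0.983, 0.0], [0.002, 0.0, -1.0]]
ft_force: [-0.6, 2.2, 0.8]
finger_gap: 0.002
grip_force: 0.6
```

play_rows([
  [0, 2.4, -12.6, 3.5, 0],
  [0, 2.2, -11.4, 2.3, 0],
  [0, 2.2, -11.5, 1.2, 0],
  [0, 0, 0, 0, 0],
])

```text
time: 15.55
tcp_pos: [498.0, 191.2, 182.7]
orientation: [[0.983, 0.184, -0.001], [0.184, -0.983, -0.001], [-0.001, 0.0, -1.0]]
ft_force: [0.4, 0.9, 0.9]
finger_gap: 0.001
grip_force: 0.6
```

play_rows([
  [0, 2, -11.6, -1, 0],
  [0, 2, -11.5, -2, 0],
  [0, 2, -11.3, -3, 0],
  [0, 2, -11.1, -4, 0],
  [0, 0, 0, 0, 0],
])

```text
time: 16.18
tcp_pos: [506.1, 145.7, 172.2]
orientation: [[0.983, 0.184, -0.001], [0.184, -0.983, -0.001], [-0.001, 0.0, -1.0]]
ft_force: [0.8, 0.6, 1.9]
finger_gap: 0.001
grip_force: 0.7
```

play_rows([
  [0, 1.8, -10.7, -4.6, 0],
  [0, 1.8, -10.9, -5.7, 0],
  [0, 1.8, -10.3, -6.7, 0],
  [0, 0, 0, 0, 0],
])

```text
time: 16.68
tcp_pos: [511.1, 113.9, 154.9]
orientation: [[0.983, 0.185, -0.002], [0.185, -0.983, -0.001], [-0.002, 0.0, -1.0]]
ft_force: [0.1, -0.0, 1.7]
finger_gap: 0.0
grip_force: 0.7
```

play_rows([
  [0, 1.8, -9.6, -7.6, 0],
  [0, 1.7, -8.8, -8.5, 0],
  [0, 1.5, -8, -9.2, 0],
  [0, 0, 0, 0, 0],
])

```text
time: 17.18
tcp_pos: [516.1, 87.6, 129.4]
orientation: [[0.983, 0.185, -0.002], [0.185, -0.983, -0.001], [-0.002, 0.0, -1.0]]
ft_force: [-1.4, 0.3, 0.6]
finger_gap: -0.001
grip_force: 0.6
```

play_rows([
  [0, 1.3, -7, -9.5, 0],
  [0, 1.1, -6, -8, 0],
  [0, 0, -1, -3, 0],
  [0, 0, 0, 0, 0],
])

```text
time: 17.68
tcp_pos: [519.1, 73.9, 109.8]
orientation: [[0.983, 0.186, 0.0], [0.186, -0.983, -0.001], [-0.0, 0.001, -1.0]]
ft_force: [0.5, -0.8, 1.9]
finger_gap: -0.0
grip_force: 0.8
```

play_rows([
  [0, 0, -1, -2, 0],
  [0, 0, -1, -1, 0],
  [0, 0, 0, 0, 0],
])

```text
time: 18.05
tcp_pos: [519.3, 72.7, 107.3]
orientation: [[0.983, 0.186, 0.001], [0.186, -0.983, 0.0], [0.001, -0.0, -1.0]]
ft_force: [0.6, 0.6, 3.6]
finger_gap: 0.0
grip_force: 2.0
```

play_rows([
  [0, 0, 0, -1, 0],
  [0, 0, 0, -0.5, 0],
  [0, 0, 0, 0, 0],
])

```text
time: 18.42
tcp_pos: [519.3, 72.4, 106.0]
orientation: [[0.983, 0.186, 0.001], [0.186, -0.983, -0.0], [0.001, 0.001, -1.0]]
ft_force: [0.3, -0.8, 5.6]
finger_gap: 0.002
grip_force: 3.0
```

play_rows([
  [0, 0, 0, -1, 0],
  [0, 0, 0, -1, 0],
  [0, 0, 0, 0, 0],
])

```text
time: 18.8
tcp_pos: [519.5, 71.8, 104.1]
orientation: [[0.982, 0.187, 0.002], [0.187, -0.982, -0.002], [0.001, 0.002, -1.0]]
ft_force: [-0.5, -2.2, 6.6]
finger_gap: -0.001
grip_force: 3.0
```

play_rows([
  [0, 0, 0, -1, 0],
  [0, 0, 0, -0.5, 0],
  [0, 0, 0, 0, 0],
])

```text
time: 19.18
tcp_pos: [519.6, 71.5, 102.3]
orientation: [[0.982, 0.186, 0.002], [0.186, -0.982, -0.002], [0.001, 0.002, -1.0]]
ft_force: [0.6, -3.7, 3.9]
finger_gap: -0.002
grip_force: 2.0
```

play_rows([
  [0, 0, 0, -0.7, 0],
  [0, 0, 0, 0, 0],
])

```text
time: 19.42
tcp_pos: [517.9, 73.0, 100.5]
orientation: [[0.983, 0.185, -0.002], [0.185, -0.983, 0.001], [-0.002, -0.001, -1.0]]
ft_force: [0.2, -0.9, -0.8]
finger_gap: -0.003
grip_force: 0.0
```

play_rows([
  [0, 0, 0, -0.8, 0],
  [0, 0, 0, -0.4, 0],
  [0, 0, 0, 0, 0],
])

```text
time: 19.8
tcp_pos: [518.7, 72.6, 99.8]
orientation: [[0.983, 0.186, -0.001], [0.186, -0.983, 0.0], [-0.001, -0.0, -1.0]]
ft_force: [0.1, 0.2, 0.3]
finger_gap: 0.006
grip_force: 0.0
```

play_rows([
  [0, 0, 0, 10, 0],
  [0, 0, 0, 40, 0],
  [0, 0, 0, 50, 0],
  [0, -15, -50, 20, 0],
  [0, -15, -55, 0, 0],
  [0, -15, -55, 0, 0],
  [0, -15, -55, 0, 0],
  [0, -15, -55, 0, 0],
  [0, 0, 0, 0, 0],
  [0, 0, 0, 0, 0],
])

```text
time: 21.05
tcp_pos: [443.8, -197.3, 220.4]
orientation: [[0.983, 0.185, 0.001], [0.185, -0.983, 0.001], [0.001, -0.0, -1.0]]
ft_force: [-0.3, -0.4, 1.0]
finger_gap: 0.0
grip_force: 0.0
```

Run:
```python
from h import *
im=bot.get_image("top")[:,:,::-1]; cv2.imwrite("pics/top2.png",im); o=cv2.imread("pics/top0.png")
d=np.abs(im.astype(int)-o).mean(2)
print("case region",d[215:290,150:255].mean(), (d[205:300,145:255]>25).mean(), "left of case",d[190:310,60:145].mean())
im=bot.get_image("scene")[:,:,::-1]; cv2.imwrite("pics/scene2.png",im);o=cv2.imread("pics/scene0.png");d=np.abs(im.astype(int)-o).mean(2)
print("scene case",d[155:240,280:372].mean(),(d[155:240,280:372]>25).mean(),"behind",d[120:150,300:375].mean(),"noise ref",d[330:400,20:150].mean())
print(bot.observe()['tcp_pos'],bot.observe()['ft_force'])
```

```text
case region 5.030518518518519 0.0 left of case 4.987320261437909
scene case 5.181329923273657 0.0 behind 6.189777777777778 noise ref 5.909230769230769
[ 444.12703052 -196.33401733  220.27017835] [ 0.72010784  0.15873111 -0.09246596]
```

After I let go, both camera views of the case match the shut start state to within noise, so the lid is holding.

```bash
python3 -c "
from station import bot
print(bot.sign_off())"
```

```text
the job is handed in; nothing more can be done
None
```

The job is handed in: the latch was pressed, the lid popped open, the plunger was set home in the large pocket, and the lid was snapped shut and stayed shut once released; sign-off returned no verdict.

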